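# Load the honing plate into the instrument-sharpening station

## Task

Get the sharpening station under the magnifier lamp ready: with the fingers only, push the honing plate along the worktop, bare nose first, between the guide rails and under the low bridge until its nose is fully home against the end stop, keeping it flat the whole way, never lifted or tipped. Then push the swing keeper fully shut across the channel behind the plate, so that it cannot slide out. Pick nothing up, leave everything else on the worktop where it is, and finish clear of everything.

Things in the scene. Friction and masses are not known exactly. Their poses are not given: they have to be found in the camera images.
- plate: The honing plate, loose on the worktop: flat aluminium, 110 mm long (its x), 84 mm wide (its y), 14 mm thick, 0.26 to 0.47 kg, with a white stone 56 x 60 mm set in and 2 mm proud (from x = -41 to +15 mm). Origin: centre of its underside; z up. x points to the nose: the end with the longer bare strip and both corners cut off at 45 degrees by 10 mm. The tail is the square end.
- plate_nose (a point): The middle of the plate's nose face, at the underside: 55 mm from the plate's origin along its x.
- station: The sharpening station (dark rails, bright bridge), fixed to the worktop. Origin: centre of the underside of a plate that is fully home. x: the direction in which the plate slides in; y: across the channel, to the left of that; z up. The channel is 88 mm wide, between two rails 7 mm high and 12 mm wide (inner faces at y = +44 and -44 mm); lugs reach out to y = +71 and -71 mm.
- mouth (a point): Middle of the channel's mouth, on the worktop, at x = -62 mm of the station. The rails start here with round ends of 16 mm diameter, centred at y = +52 and -52 mm. The post on the -y end is 13 mm high; the +y end carries the swing keeper.
- bridge (a point): Middle of the underside of the steel bridge over the far end of the channel, at x = +37 mm of the station, 17 mm above the worktop (3 mm over the plate). The bridge reaches from x = +20 to +54 mm, its top is 21 mm high (22 over the screws), its feet reach out to y = +58 and -58 mm.
- stop (a point): Middle of the end stop's face, on the worktop, at x = +55 mm of the station; the stop is 14 mm high. It is rigid.
- keeper (a joint): The swing keeper's angle (rad) about an upright pivot on the station's +y mouth end. 0: shut, against its stop, lying across the channel (pointing to the station's -y), 2 mm behind the tail of a plate that is home. 1.57: it points out of the mouth (station -x), beside the channel. 2.4: open stop, turned further outward. It starts at 1.65 to 2.2, stays where it is left, and takes about 1 N at the pin.
- keeper_pin (a point): Top centre of the keeper's upright black finger pin: 9 to 11 mm in diameter, from 14 to 43 mm above the worktop (this point), 40 mm from the pivot. The keeper's arm is a flat steel bar 10 mm wide that reaches 51 mm from the pivot, 7 to 14 mm above the worktop.
- keeper_pivot (a point): The keeper's pivot axis, at x = -62, y = +52 mm of the station, 14 mm above the worktop.
- pen_a: Bystander: blue ball pen lying at the front edge, 139 mm long. Origin: centre of its underside.
- stapler: Bystander: small black pocket stapler, 26 x 105 x 31 mm, front left. Origin: centre of its underside.
- tub: Bystander: yellow round tub, 89 mm across, 52 mm high, behind the station. Origin: centre of its underside.
- cotton: Bystander: small white and blue carton, 60 x 101 x 56 mm, at the back. Origin: centre of its underside.
- pouch1: Bystander: flat sealed pouch with instruments, 196 x 104 mm, on the left. Origin: centre of its underside.
- jar: Bystander: clear round jar, 100 mm across, 200 mm tall, at the back. Origin: centre of its underside.

How it is judged:
By the outcome, as a careful person would: the job done as asked, in the order asked, and still so for the second after the job is handed in, with the robot touching nothing.
It also fails if it takes over 72 s, if anything falls off the work surface, if the arm or the gripper's body presses on something with over 40 N, if the wrist force passes 120 N, or if a joint passes its speed limit or range.

## Robot

A 7-joint arm with a two-finger parallel gripper is mounted at the origin on a cart in front of the work surface, level with it; the furniture and walls round the work are solid. World frame = base frame: x ahead of the robot, y to its left, z up, the work surface at z = 0. Lengths are in mm, angles in rad, forces in N, time in s.
With the tool pointing down it reaches from about 400 to 900 mm from the base axis. Payload 5.6 kg.
Tool frame: the origin (TCP) lies midway between the tips of the shut fingers; the grasp point (between the pads) lies 19 mm behind it; z points along the fingers, y is the line along which they close (so a half turn about z gives the same grasp; the last joint's range is limited). The gripper opens to 92 mm and grips with 3 to 60 N. Pads are 20 mm wide; open, the fingers measure 128 mm over their backs; the gripper's body (75 mm by 189 mm) begins 69 mm behind the grasp point.
Start: joints at [-1.311, 0.468, -0.012, 1.603, 0.006, 1.071, -0.056], TCP at [193.868, 620.423, 191.692] pointing down, gripper open.
Joint ranges: [-2.53, 2.53], [-0.31, 2.02], [-1.57, 1.55], [0.28, 2.44], [-1.29, 4.43], [0.15, 1.84], [-2.92, 2.92]. Speed limits (rad/s): [2.57, 2.57, 3.14, 3.14, 3.14, 3.14, 3.14].

## Interface

Orientations are given as a rotation vector (axis times angle).
In Python, from cell import robot, grip, kin, viewer gives the robot as it stands. Calls block until the motion is done:
- robot.movep(position, orientation): joint-space move of the TCP to a pose.
- robot.servo_line(position, feed=150, rotation=None): straight line of the TCP; rotation=None keeps the orientation; feed is the mean speed in mm/s.
- robot.goto_joints(angles): joint-space move.
- grip(opening, newtons=None): opening from 0.0 (shut) to 1.0 (fully open); newtons is the grip in N (None keeps the last); returns when the fingers have stopped.
- robot.hold(seconds).
- kin.ik(position, orientation): joint angles nearest the present ones, or None.
- robot.observe(): the state.
- viewer.read_camera(name): name is "scene" or "top" or "wrist"; returns the picture (400x640x3 uint8, red, green, blue); there is no depth.
- viewer.camera_info(name): a dict with "camera_matrix" (3x3 intrinsics, pixels), "R" (3x3) and "t" (3): a world point X has camera coordinates R X + t. Camera axes: x right, y down, z forward; pixel columns grow to the right and rows downward; lengths in mm; the calibration is good to about 2 mm. A picture is of the moment at which its call begins: read the wrist's pose just before it. camera_info takes no time and is no camera call; for the wrist camera it gives the pose at the moment of the call.
A pose or a line that the arm cannot do raises robot.IKError and nothing moves.
- robot.job_done(): hands the job in; it is judged then, once.
Trained networks look in the newest picture that a camera, given by its name, has taken for a name from the list of things; names that differ only in an ending like _2 or _b are one class to them, and where a whole thing is asked for, a point or a joint stands for the part that bears it (a point fixed in the world has none). Each returns a list of dicts, best first, with "confidence" (0 to 1); they miss things now and then, are a little off and sometimes report something else, mostly with a low value. They report only what shows in the picture. A call takes as long as a camera call.
- viewer.silhouettes(name, camera): "mask" (400x640 bool, what is visible of it).
- viewer.pinpoint(name, camera): "at" ([x, y, z] in mm, in the coordinates of the camera as it stood for that picture, good to about 4 mm: a listed point, or the origin of a listed thing).
The state is a dict: "t": time; "joints": joint angles; "joint_velocities": joint speeds; "joint_torque": joint torques, N m; "tcp_pos": TCP position; "tcp_rot": TCP orientation; "contact_force": force on the tool from outside, world axes, zero at the start; "wrist_torque": the same for the moment, N m; "grip_width": opening from 0.0 (shut) to 1.0 (fully open); "grip_force": force on a finger pad.
Only numpy, scipy, OpenCV 4.12 (cv2) and the standard library are available. Lean on these libraries where they do the work, as an engineer would, in place of code of your own. Each camera call takes 0.05 s, during which the arm holds its last target. There are 200 camera calls.

## Working session

There is one attempt and no reset: what is moved stays moved. The work goes in short steps, each a Python script; the robot and the scene stay as the last script left them, time stands still between calls to the robot, and variables do not carry over. Pictures are saved under pics/ and viewed, at most 10 in all, crops included, and the job is handed in when it is done.

```bash
mkdir -p pics; cat > h.py <<'E'
import numpy as np, cv2
from cell import robot, grip, kin, viewer
def snap(c,fn=None):
    I=viewer.camera_info(c); im=viewer.read_camera(c)
    if fn: cv2.imwrite('pics/'+fn,im[:,:,::-1])
    return I,im
def w(I,p): return np.array(I['R']).T@(np.array(p)-np.array(I['t']))
def ray(I,u,v,z):
    K=np.array(I['camera_matrix']);R=np.array(I['R']);t=np.array(I['t'])
    d=R.T@np.linalg.inv(K)@[u,v,1];c=-R.T@t
    return c+d*(z-c[2])/d[2]
def pix(I,X):
    p=np.array(I['camera_matrix'])@(np.array(I['R'])@X+np.array(I['t']));return p[:2]/p[2]
E
python3 - <<'E'
from h import *
for c in ['top','scene']:
    I,im=snap(c,c+'0.png')
    for n in ['plate','plate_nose','station','mouth','bridge','stop','keeper_pin','keeper_pivot','tub','pen_a','stapler','cotton','pouch1','jar']:
        for r in viewer.pinpoint(n,c)[:2]: print(c,n,round(r['confidence'],2),w(I,r['at']).round(0))
o=robot.observe();print(o['t'],o['tcp_rot'],o['contact_force'])
E
```

```text
top plate 0.79 [587. -10.  -4.]
top plate 0.7 [770.   2.  -1.]
top plate_nose 0.72 [579.  49.   0.]
top station 0.75 [570. 152.   3.]
top bridge 0.96 [577. 196.  18.]
top stop 0.87 [581. 207.  -3.]
top stop 0.33 [774.   3.  -2.]
top keeper_pin 0.52 [500.  58.  46.]
top keeper_pin 0.37 [586.  -9.  -3.]
top keeper_pivot 0.95 [515.  98.  13.]
top keeper_pivot 0.31 [577. 198.  20.]
top tub 0.67 [762. 128.   2.]
top pen_a 0.64 [463. 215.   3.]
top stapler 0.9 [485. 335.  -1.]
top cotton 0.84 [772.   5.  -3.]
top cotton 0.22 [463. 214.   4.]
top jar 0.74 [746. 233.   2.]
scene plate 0.87 [588.  -6.  -2.]
scene plate_nose 0.86 [589.  47.   2.]
scene station 0.8 [572. 151.  -1.]
scene bridge 0.94 [575. 191.  19.]
scene stop 0.77 [576. 210.  -1.]
scene keeper_pin 0.6 [501.  57.  42.]
scene keeper_pivot 0.58 [512. 100.  15.]
scene tub 0.69 [765. 128.  -2.]
scene pen_a 0.58 [463. 218.   7.]
scene stapler 0.58 [483. 332.   1.]
scene cotton 0.78 [773.   8.  -6.]
scene pouch1 0.95 [601. 370.   5.]
scene jar 0.75 [747. 236.  -0.]
scene jar 0.52 [587.  -8.  -0.]
1.5 [4.73993853e-01 3.10560171e+00 7.81971605e-05] [ 0.3257597  -0.51466357  0.10939045]
```

View pics/top0.png

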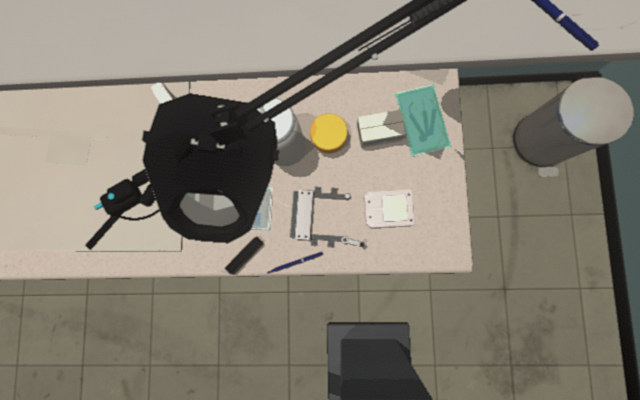

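View pics/scene0.png

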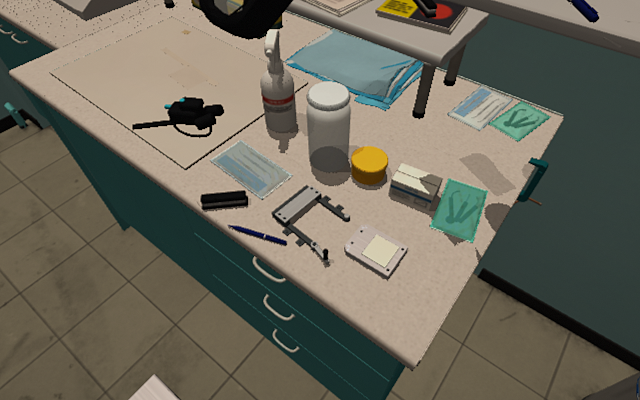

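```bash
python3 - <<'E'
from h import *
I=viewer.camera_info('top')
print('cam', w(I,[0,0,0]), w(viewer.camera_info('scene'),[0,0,0]))
K=np.array(I['camera_matrix']);print(K)
im=cv2.imread('pics/top0.png')[170:260,270:430]
cv2.imwrite('pics/crop0.png',cv2.resize(im,None,fx=5,fy=5,interpolation=cv2.INTER_CUBIC))
for h in (0,300,500): print([ray(I,u,v,h).round(0) for u,v in [(145,135),(275,135),(210,240)]])
I=viewer.camera_info('wrist'); print(w(I,[0,0,0]),I['R'])
from scipy.spatial.transform import Rotation as Ro
print(Ro.from_rotvec(robot.observe()['tcp_rot']).as_matrix().round(3))
E
```

```text
cam [491.04816338 106.56685183 885.87996675] [ 171.77465003 -191.47241623  708.82624535]
[[371.85804003   0.         315.13947365]
 [  0.         371.85804003 198.38403403]
 [  0.           0.           1.        ]]
[array([790., 595.,   0.]), array([776., 261.,   0.]), array([520., 421.,   0.])]
[array([689., 430., 300.]), array([680., 209., 300.]), array([510., 315., 300.])]
[array([621., 319., 500.]), array([615., 174., 500.]), array([504., 244., 500.])]
[119.11563878 643.76753877 384.32700835] [[ 2.98129902e-01  9.54524964e-01  8.09441222e-04]
 [ 9.17377259e-01 -2.86761503e-01  2.76019574e-01]
 [ 2.63699690e-01 -8.15471255e-02 -9.61151674e-01]]
[[-0.954  0.298  0.   ]
 [ 0.298  0.954  0.   ]
 [-0.     0.    -1.   ]]
```

View pics/crop0.png

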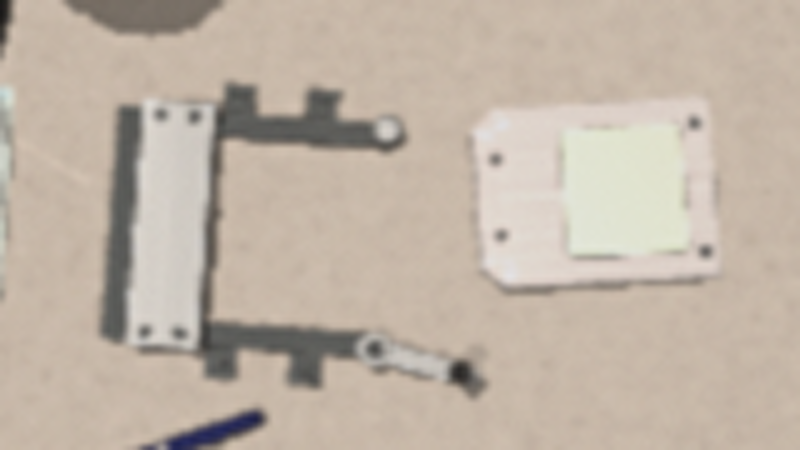

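```bash
python3 - <<'E'
from h import *
T=viewer.camera_info('top');S=viewer.camera_info('scene')
for uv in [(210,165),(210,210),(145,135),(275,135),(210,240)]:
  for h in (350,450,550,650): 
    X=ray(T,*uv,h); print(uv,h,X.round(0)[:2],pix(S,X).round(0))
g=lambda u,v,z: ray(T,270+u/5,170+v/5,z)[:2].round(1)
print('plate nose',g(473,130,14),g(484,268,14),'tail',g(710,98,14),g(720,273,14))
print('post',g(387,131,13),'pivot',g(374,348,14),'pin',g(459,372,43))
print('bridge edges', g(148,100,21),g(216,105,21),g(128,344,21),g(200,348,21))
E
```

```text
(210, 165) 350 [621. 299.] [259.  41.]
(210, 165) 450 [597. 263.] [257.  -7.]
(210, 165) 550 [573. 227.] [254. -76.]
(210, 165) 650 [548. 191.] [ 249. -182.]
(210, 210) 350 [553. 298.] [231.  58.]
(210, 210) 450 [541. 262.] [230.   6.]
(210, 210) 550 [530. 226.] [229. -67.]
(210, 210) 650 [518. 191.] [ 227. -178.]
(145, 135) 350 [672. 402.] [238.  14.]
(145, 135) 450 [638. 347.] [237. -30.]
(145, 135) 550 [605. 292.] [236. -92.]
(145, 135) 650 [571. 237.] [ 233. -189.]
(275, 135) 350 [664. 200.] [318.  49.]
(275, 135) 450 [631. 182.] [313.  -1.]
(275, 135) 550 [599. 165.] [306. -72.]
(275, 135) 650 [567. 148.] [ 295. -180.]
(210, 240) 350 [509. 297.] [212.  70.]
(210, 240) 450 [505. 261.] [212.  16.]
(210, 240) 550 [502. 226.] [212. -60.]
(210, 240) 650 [499. 190.] [ 212. -175.]
plate nose [614.5  46.5] [549.4  43.9] tail [626.2 -64.2] [544.4 -64.2]
post [615.4  86.8] pivot [513.6  96.1] pin [501.3  58.9]
bridge edges [632.5 199.1] [629.1 166.9] [517.8 210.2] [515.2 176.7]
```

```bash
cat >> h.py <<'E'
from scipy.spatial.transform import Rotation as Ro
def ori(a):  # tool down, tool x at world azimuth a
    c,s=np.cos(a),np.sin(a)
    return Ro.from_matrix(np.array([[c,s,0],[s,-c,0],[0,0,-1]])).as_rotvec()
E
python3 - <<'E'
from h import *
q=np.array(robot.observe()['joints'])
a=1.479
print('h',kin.ik([560,20,200],ori(a)))
print('side',kin.ik([670,-10,60],ori(a+np.pi/2)),kin.ik([670,-10,60],ori(a-np.pi/2)))
try:
    robot.movep([140,400,260],robot.observe()['tcp_rot'])
    robot.movep([320,270,260],ori(2.3)); robot.movep([430,0,230],ori(a)); robot.movep([560,20,200],ori(a))
except robot.IKError as e: print('IK',e)
I,im=snap('wrist','w1.png'); o=robot.observe(); print(o['t'],o['tcp_pos'],o['contact_force'],o['joints'])
for n in ['plate','plate_nose','station','mouth','bridge','stop','keeper_pin','keeper_pivot']:
    for r in viewer.pinpoint(n,'wrist')[:1]:
        X=w(I,r['at']);print(n,round(r['confidence'],2),X.round(1),pix(I,X).round(0))
E
```

```text
h [-0.60642726  0.34013563  0.63734543  1.85080574 -0.23425739  1.02604176
  0.03420298]
side [-0.23862958  0.65440538  0.29054348  1.65764533 -0.2314668   0.86347671
  1.62526876] [-0.52297003  0.74839242  0.72370222  1.67808751 -0.58930206  0.94536289
 -1.23786548]
5.1083 [559.07520509  20.7796945  199.74058593] [-0.10802468 -0.59615008 -0.06728124] [-0.66685173  0.35338498  0.71558705  1.85533184 -0.26778255  1.03228924
  0.06713972]
plate 0.81 [584.8  -5.4   2.3] [346. 188.]
plate_nose 0.56 [584.2  48.3  -3.6] [342. 147.]
bridge 0.6 [574.7 193.8  16.2] [325.  19.]
stop 0.82 [573.2 207.5  -5.1] [322.  11.]
keeper_pin 0.81 [502.2  59.5  44.6] [272. 149.]
keeper_pivot 0.85 [513.9  99.9  12.8] [282. 111.]
```

View pics/w1.png

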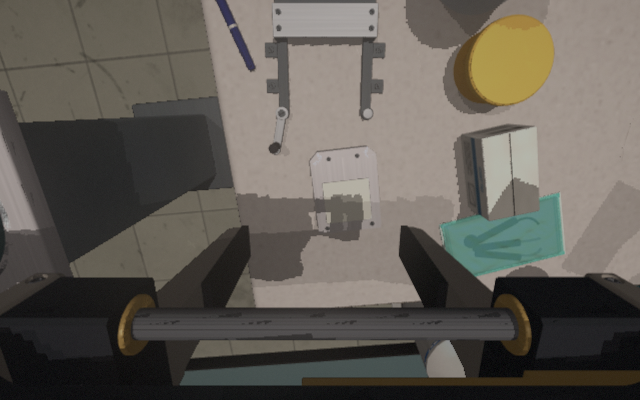

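```bash
python3 - <<'E'
from h import *
im=cv2.imread('pics/w1.png')[0:240,240:400]
cv2.imwrite('pics/c1.png',cv2.resize(im,None,fx=2.5*1.33,fy=2.5,interpolation=cv2.INTER_CUBIC) if 0 else cv2.resize(im,(400,600),interpolation=cv2.INTER_CUBIC))
I=viewer.camera_info('wrist')
g=lambda u,v,z: ray(I,u,v,z)[:2].round(1)
print('post',g(367,113.5,13),'pivot',g(283,113.5,14),'pin',g(274.5,148.5,43))
print('bridge near', g(274.5,35,21),g(378,38,21))
print('rail inner z7',g(289,55,7),g(289,95,7),g(361,55,7),g(361,95,7))
print('plate z14 L/R',g(311.5,170,14),g(316,230,14),g(377,160,14),g(380,225,14))
E
```

```text
post [618.2  87.3] pivot [516.5  96.6] pin [505.5  58.9]
bridge near [518.9 181.3] [633.6 167.8]
rail inner z7 [531.2 161.9] [525.7 117.5] [615.5 154.1] [612.9 109.5]
plate z14 L/R [543.8  24.2] [541.3 -58.3] [627.6  29.4] [627.8 -59. ]
```

View pics/c1.png

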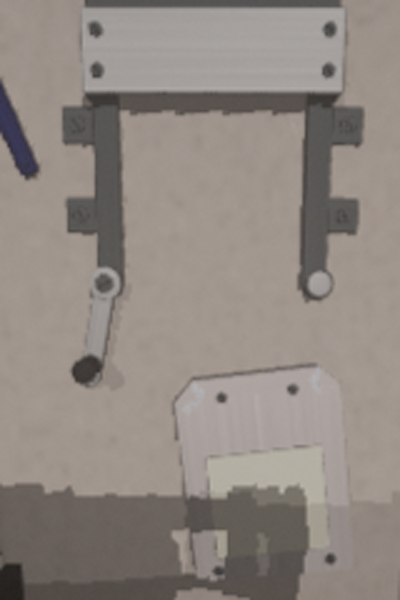

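```bash
cat >> h.py <<'E'
A=1.479; M=np.array([566,91.7])
ex=np.array([np.cos(A),np.sin(A)]); ey=np.array([-ex[1],ex[0]])
def S(sx,sy,z): return list(M+(sx+62)*ex+sy*ey)+[z]
def toS(p): d=np.array(p[:2])-M; return np.array([d@ex-62,d@ey])
def st():
    o=robot.observe(); print(round(o['t'],2),toS(o['tcp_pos']).round(1),round(o['tcp_pos'][2],1),np.round(o['contact_force'],1))
E
python3 - <<'E'
from h import *
print(toS([585,-8]))
B=A+np.pi/2
grip(0.49)
robot.movep(S(-161,-112,60),ori(B)); st()
robot.servo_line(S(-161,-112,4),feed=80,rotation=ori(B)); st()
robot.servo_line(S(-161,-75,4),feed=50,rotation=ori(B)); st()
robot.servo_line(S(-161,-53,4),feed=40,rotation=ori(B)); st()
robot.servo_line(S(-161,-75,4),feed=80,rotation=ori(B))
robot.servo_line(S(-161,-75,60),feed=150,rotation=ori(B))
robot.movep(S(-160,0,160),ori(A)); st()
I,im=snap('wrist','w2.png')
cv2.imwrite('pics/c2.png',cv2.resize(im[0:300,160:480,::-1],(640,600),interpolation=cv2.INTER_CUBIC))
E
```

```text
[-159.53854886  -28.05924957]
7.72 [-160.8 -112.1] 60.3 [-0.6  0.7  0.4]
8.57 [-161.1 -112.4] 4.2 [-0.4 -0.6  0.2]
9.47 [-161.   -75.4] 4.1 [-0.8  0.4  0.8]
10.17 [-160.9  -53.2] 4.2 [0.3 0.6 0.8]
12.42 [-160.     0.3] 159.3 [0.8 0.2 0.3]
```

View pics/c2.png

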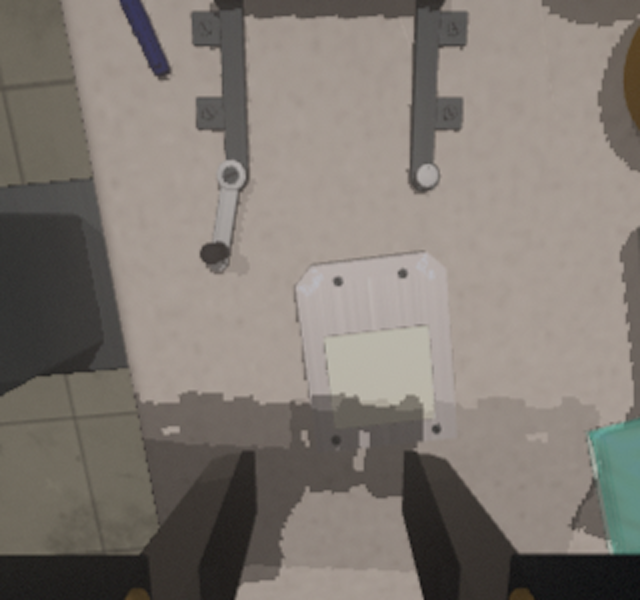

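```bash
cat >> h.py <<'E'
def platefit(c='wrist'):
    I=viewer.camera_info(c)
    for r in viewer.silhouettes('plate',c)[:1]:
        m=r['mask'].astype(np.uint8); cs,_=cv2.findContours(m,cv2.RETR_EXTERNAL,cv2.CHAIN_APPROX_NONE)
        k=max(cs,key=cv2.contourArea)[:,0,:]
        P=np.array([toS(ray(I,u,v,11)) for u,v in k]).astype(np.float32)
        (x,y),(a,b),th=cv2.minAreaRect(P); print('sil',round(r['confidence'],2),'ctr',round(x,1),round(y,1),'size',round(a,1),round(b,1),'deg',round(th,1),'minmax',P.min(0),P.max(0))
    for n in ('plate','plate_nose'):
        for r in viewer.pinpoint(n,c)[:1]: print(n,round(r['confidence'],2),toS(w(I,r['at'])).round(1))
E
python3 - <<'E'
from h import *
platefit()
I=viewer.camera_info('wrist')
g=lambda u,v,z: toS(ray(I,160+u/2,v/2,z)).round(1)
print('post',g(427,175,13),'piv',g(231,175,14),'left',g(297,300,14),g(305,370,14),'right',g(445,280,14),g(454,420,14),'nose',g(318,266,14),g(420,252,14))
E
```

```text
sil 0.78 ctr -158.0 -27.4 size 111.2 84.9 deg 7.3 minmax [-217.68958  -74.74182] [-99.58234   17.761248]
plate 0.61 [-158.5  -24.5]
plate_nose 0.9 [-102.7  -22. ]
post [-60.8 -51.9] piv [-60.9  52. ] left [-126.9   18. ] [-167.2   13.9] right [-115.8  -64.2] [-197.7  -73.9] nose [-108.2    6.2] [-100.7  -49.7]
```

```bash
python3 - <<'E'
from h import *
B=A+np.pi/2
o=robot.observe();print(o['grip_width'])
robot.movep(S(-160,-108,50),ori(B))
robot.servo_line(S(-160,-108,5),feed=120,rotation=ori(B))
f0=robot.observe()['contact_force'][2]
z=5
while z>-22:
    z-=1.5; robot.servo_line(S(-160,-108,z),feed=30)
    o=robot.observe(); f=o['contact_force'][2]-f0
    if abs(f)>3: break
print(z,f,o['tcp_pos'][2]); st()
E
```

```text
0.4888822362462955
-22.0 -0.0848421247386183 -22.137070552418397
18.96 [-160.  -107.9] -22.1 [-1.   0.1  0.6]
```

```bash
python3 - <<'E'
from h import *
I,im=snap('scene')
p=pix(I,np.array(S(-160,-108,0))).astype(int);print(p)
x0=max(0,p[0]-110);y0=max(0,p[1]-110)
cv2.imwrite('pics/s3.png',cv2.resize(im[y0:y0+160,x0:x0+210,::-1],None,fx=3.6,fy=3.6,interpolation=cv2.INTER_CUBIC));print(x0,y0)
E
```

```text
[396 228]
286 118
```

View pics/s3.png

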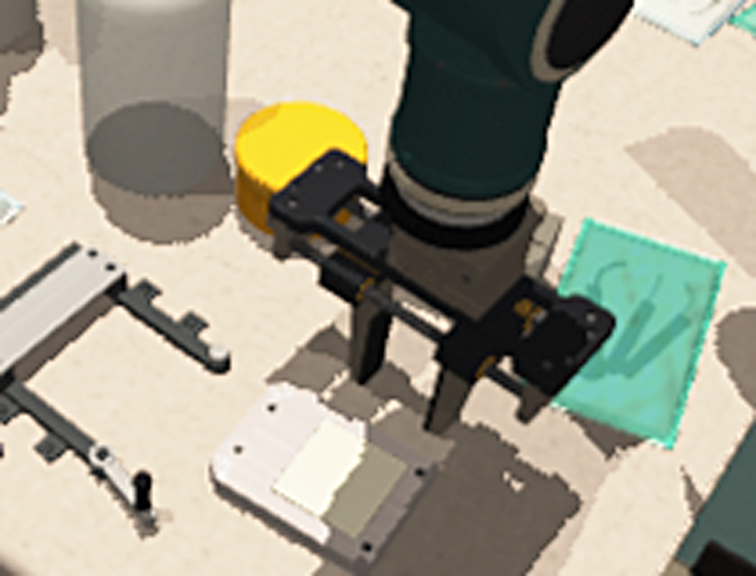

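```bash
python3 - <<'E'
from h import *
I=viewer.camera_info('scene')
for z in (-20,-10,0,10,20,30): print(z,[pix(I,np.array(S(-160+d,-108,z))).round(1) for d in (40,22,-22,-40)])
for z in (0,10,20): print(z,[(toS(ray(I,u,v,z))).round(0) for u,v in [(384,222),(387.4,224),(405,236),(408,237)]])
o=robot.observe();print(o['joints'],o['tcp_pos'],o['tcp_rot'],ori(A+np.pi/2))
J=viewer.camera_info('wrist');print(w(J,[0,0,0]),np.array(J['R'])[2])
E
```

```text
-20 [array([381.2, 223.8]), array([387.5, 228.2]), array([403.5, 239.3]), array([410.2, 244. ])]
-10 [array([381.7, 221.2]), array([388.1, 225.7]), array([404.2, 236.8]), array([411. , 241.5])]
0 [array([382.2, 218.6]), array([388.6, 223. ]), array([404.9, 234.2]), array([411.8, 239. ])]
10 [array([382.7, 215.9]), array([389.2, 220.4]), array([405.7, 231.6]), array([412.6, 236.4])]
20 [array([383.2, 213.2]), array([389.8, 217.7]), array([406.4, 228.9]), array([413.4, 233.7])]
30 [array([383.8, 210.4]), array([390.4, 214.9]), array([407.2, 226.2]), array([414.3, 231. ])]
0 [array([-129., -103.]), array([-138., -104.]), array([-185., -104.]), array([-191., -107.])]
10 [array([-132.,  -97.]), array([-141.,  -97.]), array([-188.,  -98.]), array([-194., -100.])]
20 [array([-136.,  -90.]), array([-144.,  -91.]), array([-190.,  -91.]), array([-196.,  -93.])]
[-0.21783241  0.76062266  0.2714753   1.69313689 -0.28201097  0.7265324
  1.67345677] [664.51477998 -15.76308194 -22.07049464] [-1.44105110e-01 -3.13815953e+00  6.27697065e-06] [0.14414271 3.13828413 0.        ]
[586.57617795  -8.53898791 170.58253327] [ 0.27494167 -0.02455975 -0.96114718]
```

```bash
python3 - <<'E'
from h import *
f0=robot.observe()['contact_force'][2]
z=-22
while z>-45:
    z-=1.5; robot.servo_line(S(-160,-108,z),feed=40)
    o=robot.observe(); f=o['contact_force'][2]-f0
    if abs(f)>2.5: break
print(z,f,o['tcp_pos'][2]); st()
E
```

```text
-23.5 5.396767450661306 -22.46047628589219
19.26 [-160.  -108.2] -22.5 [-1.7 -0.1  6.4]
```

```bash
python3 - <<'E'
from h import *
B=A+np.pi/2; z=-18.5
robot.servo_line(S(-160,-108,z),feed=40); st()
robot.servo_line(S(-160,-75,z),feed=60,rotation=ori(B)); st()
robot.servo_line(S(-160,-52.5,z),feed=40,rotation=ori(B)); st()
robot.servo_line(S(-160,-70,z),feed=80,rotation=ori(B))
robot.servo_line(S(-160,-85,60),feed=200,rotation=ori(B))
robot.movep(S(-170,0,130),ori(A)); st()
I,im=snap('wrist','w4.png'); platefit()
cv2.imwrite('pics/c4.png',cv2.resize(im[0:300,160:480,::-1],(640,600),interpolation=cv2.INTER_CUBIC))
E
```

```text
19.53 [-160.  -108.3] -18.2 [-1.   0.4  0.7]
20.23 [-159.8  -75.1] -18.3 [-0.1 -1.  -0.5]
20.94 [-159.9  -52.1] -18.6 [-0.3 -0.7  0.6]
23.12 [-169.9    0.4] 129.2 [ 0.6 -0.1  0.1]
sil 0.73 ctr -153.6 0.6 size 112.4 86.6 deg 0.1 minmax [-209.85127   -42.750046] [-97.35974   43.861176]
plate 0.69 [-151.3    3.9]
plate_nose 0.66 [-97.4   0.1]
```

View pics/c4.png

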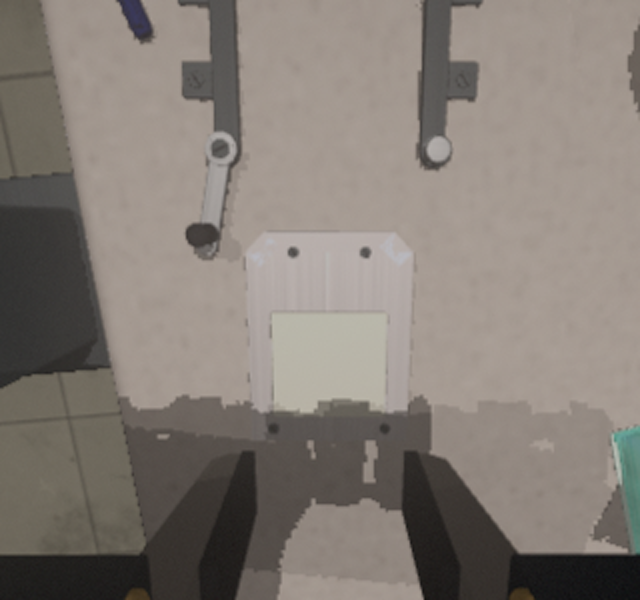

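```bash
python3 - <<'E'
from h import *
grip(0.35)
robot.movep(S(-240,0,20),ori(A)); robot.servo_line(S(-240,0,-12),feed=80)
z=-12; f0=robot.observe()['contact_force'][2]
while z>-40:
    z-=1.5; robot.servo_line(S(-240,0,z),feed=40)
    o=robot.observe()
    if abs(o['contact_force'][2]-f0)>2.5: break
zt=o['tcp_pos'][2]; print('touch',zt); z=zt+3.5
robot.servo_line(S(-240,0,z),feed=40)
f0=np.array(robot.observe()['contact_force'])
for sx in list(np.arange(-230,-74,8))+list(np.arange(-74,-58,1.0)):
    robot.servo_line(S(sx,0,z),feed=60 if sx<-75 else 15)
    o=robot.observe(); f=np.array(o['contact_force'])-f0; fx=-f[:2]@ex
    if fx>2 : print(sx,toS(o['tcp_pos']).round(1),fx.round(1),f.round(1))
    if fx>(15 if sx<-75 else 12): break
st()
open('z.txt','w').write(str(z))
I,im=snap('wrist','w5.png')
cv2.imwrite('pics/c5.png',cv2.resize(im[0:300,160:480,::-1],(640,600),interpolation=cv2.INTER_CUBIC)); platefit()
E
```

```text
touch -22.53160845634858
-63.0 [-63.8  -0. ] 4.9 [ 0.  -5.   0.9]
-62.0 [-63.8  -0.1] 6.1 [-1.  -6.1  1.1]
-61.0 [-63.8  -0.1] 7.3 [-0.6 -7.3  1.9]
-60.0 [-63.7  -0.1] 9.3 [-1.6 -9.2  2.1]
-59.0 [-63.7  -0.1] 11.3 [ -1.3 -11.2   2.5]
36.98 [-63.7  -0.1] -19.0 [ -1.8 -11.1   2.5]
sil 0.56 ctr -16.2 -0.5 size 76.0 85.7 deg 0.2 minmax [-54.05526  -43.340206] [21.890923 42.5025  ]
plate 0.98 [-0.2 -1.3]
```

View pics/c5.png

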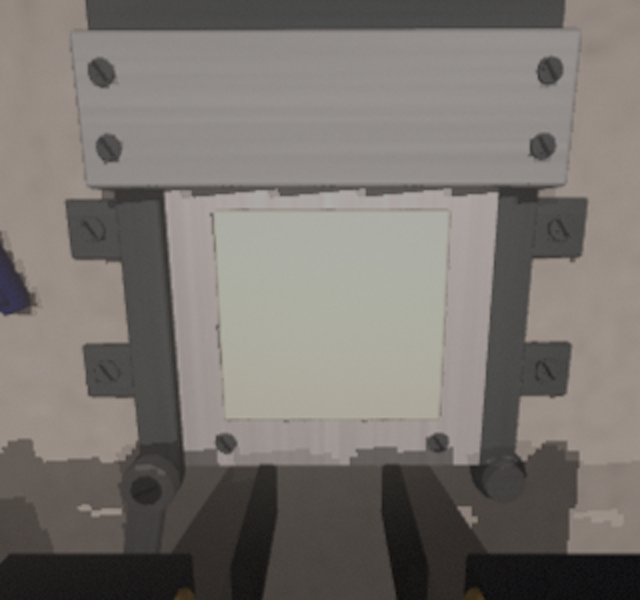

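```bash
python3 - <<'E'
from h import *
z=float(open('z.txt').read())
robot.servo_line(S(-64,0,z),feed=15); robot.servo_line(S(-95,0,z),feed=60); robot.servo_line(S(-110,0,50),feed=120)
grip(0.0)
def pose(th,off,z):
    p=np.array([-62,52])+40*np.array([-np.sin(th),-np.cos(th)])-off*np.array([np.cos(th),-np.sin(th)])
    return S(p[0],p[1],z),ori(A-th)
t0=1.76;zk=-1
p,r=pose(t0,38,50); robot.movep(p,r)
p,r=pose(t0,32,zk); robot.servo_line(p,feed=100,rotation=r); st()
f0=np.array(robot.observe()['contact_force'])
for th in np.linspace(t0,0,12):
    p,r=pose(th,14.5,zk); robot.servo_line(p,feed=35,rotation=r)
    o=robot.observe(); f=np.array(o['contact_force'])-f0
    print(round(th,2),toS(o['tcp_pos']).round(1),f.round(1))
    if np.linalg.norm(f)>15: break
else:
    for k in range(8):
        p,r=pose(0,14-k,zk); robot.servo_line(p,feed=15,rotation=r)
        o=robot.observe(); f=np.array(o['contact_force'])-f0; print(k,toS(o['tcp_pos']).round(1),f.round(1))
        if -f[:2]@ex>5: break
st()
E
```

```text
41.67 [-95.6  90.7] -0.8 [ 0.3 -0.7 -0.7]
1.76 [-98.7  73.7] [-0.6  0.9  0.4]
1.6 [-101.5   67.8] [-0.5  0.9  0.7]
1.44 [-103.5   61.3] [-0.3  0.8  0.8]
1.28 [-104.5   54.6] [-1.1  0.2  1.4]
1.12 [-104.3   47.8] [-1.  -0.4  0.3]
0.96 [-103.1   41.2] [0.1 0.4 0.7]
0.8 [-100.8   34.7] [ 0.1 -0.   0.9]
0.64 [-97.6  28.8] [-0.1  1.   0.3]
0.48 [-93.4  23.4] [-0.5  0.2  0.9]
0.32 [-88.5  18.8] [-0.9  0.8  0.7]
0.16 [-82.8  15. ] [0.4 1.4 1.3]
0.0 [-76.7  12.2] [-0.8 -0.2  0.8]
0 [-76.3  12.1] [-0.4  0.4  0.6]
1 [-75.8  12.1] [-0.7 -2.7  0.7]
2 [-75.6  12.1] [-1.5 -3.8  0.9]
3 [-75.4  12.1] [-0.9 -5.7  2.1]
47.08 [-75.4  12.1] -1.1 [-0.7 -6.4  1.4]
```

Stop reached by the keeper. Retreat and verify.

```bash
python3 - <<'E'
from h import *
robot.servo_line(S(-77,12,-1),feed=15); robot.servo_line(S(-100,12,-1),feed=60); robot.servo_line(S(-115,5,120),feed=150); robot.hold(0.3); st()
I,im=snap('wrist','w6.png')
cv2.imwrite('pics/c6.png',cv2.resize(im[0:300,160:480,::-1],(640,600),interpolation=cv2.INTER_CUBIC))
for n in ['keeper_pin','plate','stop']:
    for r in viewer.pinpoint(n,'wrist')[:1]: print(n,r['confidence'],toS(w(I,r['at'])).round(1))
E
```

```text
49.29 [-115.1    5.3] 119.4 [-0.8 -0.3  0. ]
keeper_pin 0.62 [-59.6  13.9]
plate 0.45 [-126.3 -212.1]
stop 0.96 [56.8  2.2]
```

View pics/c6.png

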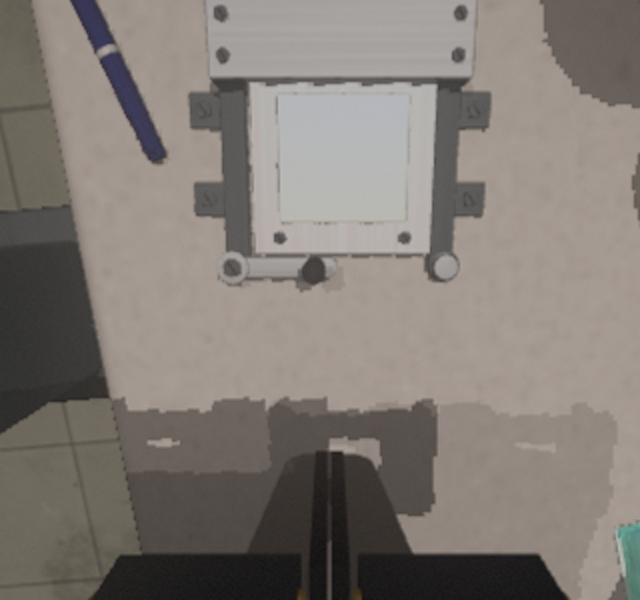

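The picture shows the plate home between the rails and under the bridge. The keeper lies straight across the channel, from its pivot at (233,267) to its pin at (313,268), and the gripper is clear of everything.

```bash
python3 -c "
from h import *
print(robot.job_done())"
```

```text
the job is handed in; nothing more can be done
None
```

I handed the job in at about 49 s: the plate is home against the end stop, the swing keeper is fully shut behind it, and the gripper finished clear of everything. I did not compare the bystanders' positions before and after.

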